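# Sort the washers through the tray gate

## Task

Using only the fingertips to push, slide the three flat steel washers over the deck of the wooden sorting tray and through its narrow gate one at a time, so that each drops into the slot behind the gate before the next goes through. Do not lift any of the parts, and leave the two hex nuts and the standing bolt on the deck, on this side of the gate.

Things in the scene. Friction and masses are not known exactly. Their poses are not given: they have to be found in the camera images.
- gate (a point): Middle of the gate of the fixed plywood sorting tray, at deck level, 80 mm above the bench. The gate is a 64 mm wide opening in a straight fence 8 mm thick (y -4 to +4 mm here) and 18 mm high above the deck, which runs level through it. Axes: z up, y through the gate from deck to slot (within 0.25 rad of the robot's +y), x along the fence.
- deck (a point): Middle of the tray's flat deck, on its surface, 149 mm before the gate; axes as the gate's. The deck reaches 129 mm to either side along x, from the fence back to 145 mm behind this point along -y; an 8 mm high lip runs along its three outer edges.
- slot (a point): Middle of the slot's mouth, at deck level, 35 mm past the gate's middle; axes as the gate's. The slot is an open well 66 mm wide (x) and 62 mm long (y), 74 mm deep below the deck, starting right behind the fence; walls 18 mm above the deck stand round its other sides. A washer tips in by itself once its centre is some 3 mm past the slot's near edge.
- washer1_mid (a point): Thick plain steel washer lying flat on the tray's deck: outside diameter 44 mm, hole 21 mm, 8 mm thick, about 75 g. The point is its centre, half-way up (4 mm above the deck at the start). Each washer starts 110 to 210 mm before the gate (gate -y) and up to 80 mm to either side of the gate's middle line.
- washer2_mid (a point): Thick plain steel washer lying flat on the tray's deck, the same as the first. The point is its centre, half-way up.
- washer3_mid (a point): Thick plain steel washer lying flat on the tray's deck, the same as the first. The point is its centre, half-way up.
- nut1_mid (a point): Loose steel hex nut among the washers, 30 mm across flats, 16 mm high, 65 g. The point is its centre, half-way up (8 mm above the deck). It stays on the deck; it may be nudged.
- nut2_mid (a point): Another such loose hex nut, at the start near the fence about 95 mm to the gate's -x side. The point is its centre, half-way up.
- bolt_mid (a point): Loose steel bolt standing on its hexagonal head (head 30 mm across flats, 12 mm high; shank 16 mm thick; 52 mm tall in all) near the fence about 95 mm to the gate's +x side. The point is half-way up (26 mm above the deck).

How it is judged:
By the outcome, as a careful person would: the job done as asked, in the order asked, and still so for the second after the job is handed in, with the robot touching nothing.
It also fails if it takes over 61 s, if anything falls off the work surface, if the arm or the gripper's body presses on something with over 40 N, if the wrist force passes 120 N, or if a joint passes its speed limit or range.

## Robot

A 7-joint arm with a two-finger parallel gripper is mounted at the origin on the work surface. World frame = base frame: x ahead of the robot, y to its left, z up, the work surface at z = 0. Lengths are in m, angles in rad, forces in N, time in s.
With the tool pointing down it reaches from about 0.4 to 0.85 m from the base axis. Payload 4.4 kg.
Tool frame: the origin (TCP) lies at the very end of the fingers, on their centre line; the grasp point (between the pads) lies 19 mm behind it; z points along the fingers, y is the direction in which the jaws open and shut (so a half turn about z gives the same grasp; the last joint's range is limited). The gripper opens to 94 mm and grips with 3 to 60 N. Pads are 16 mm wide; open, the fingers measure 119 mm over their backs; the gripper's body (75 mm by 177 mm) begins 78 mm behind the grasp point.
Start: joints at [-1.346, 0.628, 0.038, 1.517, -0.027, 0.996, -0.02], TCP at [0.186, 0.623, 0.167] pointing down, gripper open.
Joint ranges: [-3.06, 3.06], [-0.37, 2.12], [-1.25, 1.32], [0.18, 2.47], [-1.1, 4.24], [0.23, 1.98], [-2.94, 2.94]. Speed limits (rad/s): [2.57, 2.57, 3.14, 3.14, 3.14, 3.14, 3.14].

## Interface

Orientations are given as a 3x3 rotation matrix whose columns are the frame's x, y, z axes.
In Python, from workcell import * gives the robot as it stands.
- The arm moves only by the tool carry_out, never from a script. Its argument "plan" is a list of rows, each a list of 3 entries, a list of its own where there are three numbers: the shift along the world's x, y, z in mm, then the turn, a rotation vector about the world's x, y, z in rad, then the finger opening in mm, from 0 to 94. In form: [[[tx, ty, tz], [rx, ry, rz], jaw], ...]. A call has 1 to 12 rows; each row shifts and turns the pose as measured when the row begins; what a row does not reach is not made up. A row lasts 1/12 s, in which the tool goes at most 41.7 mm and 7.16 degrees, less where a joint would pass 70% of its speed; a pose out of reach is approached as far as the arm can. A call with a gripper value outside its range is refused whole. The fingers move at their own pace and stop on an object; the grip force is fixed at half the most. Time passes only in rows, so rows that do not move let the fingers close. It gives the time, the measured TCP pose, the force and the opening at its end, in the units of the state.
- get_state(): the state, without advancing time (a new reading comes with each control period).
- snapshot(name): name is "side" or "top" or "wrist"; returns a dict with "img" (400x640x3 uint8, red, green, blue), "mtx" (3x3 intrinsics, pixels), "camera_from_world" (4x4, takes a point from world to camera coordinates); the wrist camera has in their place "hand_eye" (4x4, takes a point from camera to tool coordinates, whose origin is the TCP and whose axes are the flange's). Camera axes: x right, y up, looking along -z (the intrinsics and any distortion apply to the point x, -y, -z); pixel columns grow to the right and rows downward; lengths in m; the calibration is good to about 2 mm. A picture is of the moment at which its call begins: read the wrist's pose just before it. There is no depth.
- hand_in(): hands the job in, once; it reports no verdict.
The state is a dict: "time_s": time; "joint_positions": joint angles; "joint_vel": joint speeds; "joint_efforts": joint torques, N m; "tool_pos": TCP position; "ee_rot": TCP orientation; "contact_force": force on the tool from outside, world axes, zero at the start; "moment": the same for the moment, N m; "width": finger opening in m.
Only numpy, scipy, OpenCV 4.12 (cv2) and the standard library are available. Lean on these libraries where they do the work, as an engineer would, in place of code of your own. Each camera call takes 0.05 s, during which the arm holds its last target. There are 200 camera calls.

## Working session

There is one attempt and no reset: what is moved stays moved. The work goes in short steps, Python scripts to look and compute and a tool call to move; the robot and the scene stay as the last step left them, time stands still between calls to the robot, and variables do not carry over. Pictures are saved under pics/ and viewed, about 8 in all and at most 12, crops included, and the job is handed in when it is done.

Besides the shell and the picture viewer there is one more tool, called after ">>>" as name([rows], argument=value, ...), one row to a line, values as JSON. carry_out: Moves the arm, as the interface text tells. Its arguments: {"type":"object","properties":{"plan":{"type":"array","items":{"type":"array"}}},"required":["plan"]}

```bash
mkdir -p pics; ls; python3 - <<'E'
from workcell import *
import cv2
s=get_state();print(s)
for n in("top","side"):
    d=snapshot(n);cv2.imwrite(f"pics/{n}0.png",d["img"][:,:,::-1]);print(n,d["mtx"],d["camera_from_world"],[k for k in d])
E
```

```text
pics
{'time_s': 0.0, 'joint_positions': array([-1.34580027,  0.6292804 ,  0.03841041,  1.51831883, -0.02698063,
        0.99628749, -0.0200269 ]), 'joint_vel': array([-0.00031945, -0.00062976,  0.00018318, -0.00015901,  0.00156619,
       -0.0021772 ,  0.00069106]), 'joint_efforts': array([ 4.27482860e-06, -5.49723530e+01,  1.14332803e+00, -1.86627012e+01,
       -5.21981309e-02,  2.36530986e-02,  1.68075480e-04]), 'tool_pos': array([0.18612292, 0.62205066, 0.16641192]), 'ee_rot': array([[-9.58018888e-01,  2.86704667e-01, -4.93496728e-04],
       [ 2.86705091e-01,  9.58017367e-01, -1.70715477e-03],
       [-1.66708030e-05, -1.77697454e-03, -9.99998421e-01]]), 'contact_force': array([-0.41079604,  0.3399388 , -0.03897253]), 'moment': array([-0.02380029, -0.01427302,  0.0317029 ]), 'width': 0.09406466333067279}
top [[389.76069499   0.         317.73436991]
 [  0.         389.76069499 196.90768429]
 [  0.           0.           1.        ]] [[-0.01229601 -0.99881225  0.04714756  0.05437839]
 [ 0.98417446 -0.0037531   0.1771625  -0.57313545]
 [-0.17677512  0.04857982  0.98305166 -0.67865516]
 [ 0.          0.          0.          1.        ]] ['img', 'mtx', 'camera_from_world']
side [[445.22411765   0.         316.56317539]
 [  0.         445.22411765 200.69518066]
 [  0.           0.           1.        ]] [[ 0.78050874 -0.62478052 -0.02134044 -0.39872849]
 [ 0.44210072  0.52751663  0.72544687 -0.37114971]
 [-0.44198763 -0.57565224  0.68794726 -0.51661826]
 [ 0.          0.          0.          1.        ]] ['img', 'mtx', 'camera_from_world']
```

View pics/top0.png

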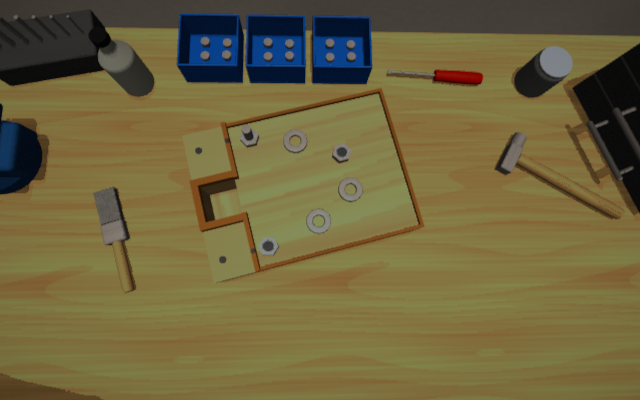

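View pics/side0.png

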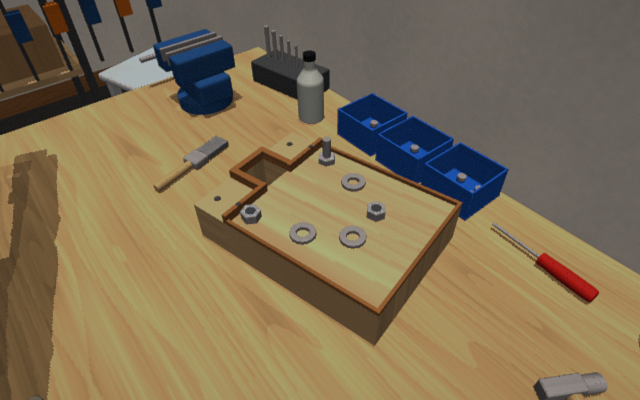

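The top view has washers near pixels (295,141), (350,189) and (318,221). nut1 is at (341,153), nut2 at (268,246), the bolt at (249,135) and the gate near (240,197). The side view agrees with this.

```bash
cat > h.py <<'E'
from workcell import *
import cv2, numpy as np
def ray(d,uv,z):
    M=d["camera_from_world"];R=M[:3,:3];t=M[:3,3];c=-R.T@t;K=d["mtx"]
    v=R.T@np.array([(uv[0]-K[0,2])/K[0,0],-(uv[1]-K[1,2])/K[1,1],-1.])
    return c+v*(z-c[2])/v[2]
def proj(d,p):
    M=d["camera_from_world"];q=M[:3,:3]@np.asarray(p)+M[:3,3];K=d["mtx"]
    return np.array([K[0,0]*q[0]/-q[2]+K[0,2],K[1,1]*-q[1]/-q[2]+K[1,2]])
def blobs(d,amin=60):
    h=cv2.cvtColor(d["img"],cv2.COLOR_RGB2HSV)
    m=((h[...,1]<70)&(h[...,2]>60)).astype(np.uint8)
    cs,_=cv2.findContours(m,cv2.RETR_EXTERNAL,cv2.CHAIN_APPROX_NONE)
    return [(cv2.minEnclosingCircle(c),cv2.fitEllipse(c),cv2.contourArea(c)) for c in cs if cv2.contourArea(c)>amin]
E
python3 - <<'E'
from h import *
for n in("top","side"):
    d=snapshot(n);print(n)
    for c,e,a in blobs(d):
        p=ray(d,e[0],.088)
        if .3<p[0]<.8 and -.2<p[1]<.4: print(np.round(e[0],1),np.round(e[1],1),a,np.round(p*1e3,1))
    h=cv2.cvtColor(d["img"],cv2.COLOR_RGB2HSV)
    print("hsv lip",h[225,421],h[130,229] if n=="top" else h[206,460])
d=snapshot("top")
cv2.imwrite("pics/topz.png",cv2.resize(d["img"][80:290,175:435,::-1],None,fx=3,fy=3,interpolation=cv2.INTER_CUBIC)[:600])
E
```

```text
top
[267.9 245.6] [18.1 18.7] 260.5 [482.  138.6  88. ]
[318.2 220.6] [23.7 24. ] 443.5 [524.5  51.3  88. ]
[350.2 189.1] [22.8 23.4] 417.0 [580.7  -6.6  88. ]
[341.3 151.8] [16.8 17.2] 222.5 [649.6   7.7  88. ]
[294.9 140.5] [22.3 22.8] 397.0 [670.7  91.8  88. ]
[248.5 135.2] [16.6 20.5] 254.0 [680.3 175.5  88. ]
hsv lip [ 14 198 130] [ 29 103 134]
side
[352.3 236.4] [21.6 26.5] 448.0 [578.3  -9.4  88. ]
[516.5 240.2] [ 2.8 75.9] 124.5 [ 769.  -178.7   88. ]
[302.2 232.5] [21.3 26.3] 438.0 [522.3  48.2  88. ]
[250.1 213.1] [18.7 19.6] 264.5 [481.6 139.5  88. ]
[375.7 210.5] [19.3 19.4] 287.0 [647.5   8.7  88. ]
[353.1 181.5] [17.3 23. ] 309.5 [668.1  88.1  88. ]
[326. 153.] [14.8 28.1] 229.5 [684.5 184.6  88. ]
[202.6 152.3] [14.7 53.4] 487.5 [501. 343.  88.]
hsv lip [ 19 106 169] [ 12 150  68]
```

View pics/topz.png

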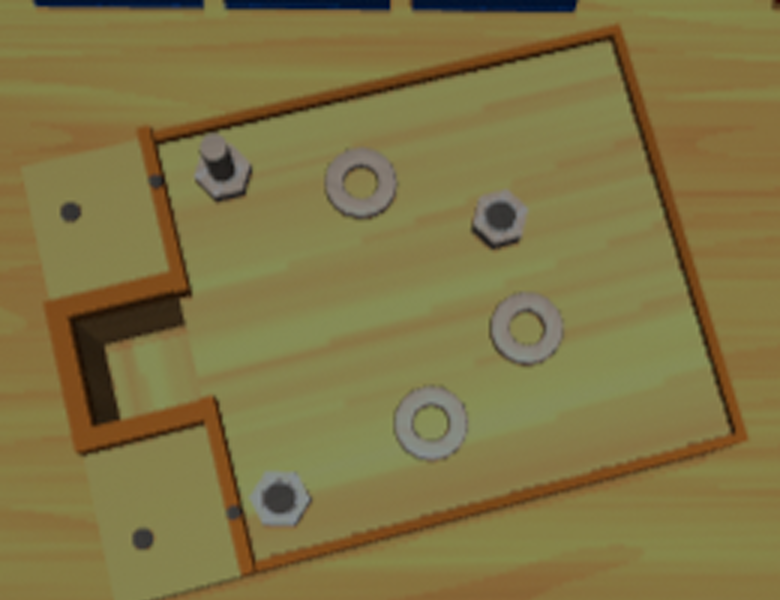

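The zoomed crop shows the gate's deck-side fence corners at crop (188,293) and (215,399). The outer lip corners are at (618,28) and (744,436), and the slot is to the left.

```bash
python3 - <<'E'
from h import *
d=snapshot("top")
f=lambda u,v,z:ray(d,(175+(u+.5)/3-.5,80+(v+.5)/3-.5),z)[:2]*1e3
a=f(188,294,.098);b=f(216,399,.098);print("gate corners",a,b,np.linalg.norm(a-b))
L=[f(618,28,.088),f(744,436,.088)];print("back corners",L,np.linalg.norm(L[0]-L[1]))
s=[f(45,302,.098),f(82,452,.098)];print("slot outer",s)
F=[f(142,130,.098),f(255,572,.098)];print("fence ends",F)
# orientation from long edges
for p,q in((L[1],L[0]),(F[1],F[0]),(b,a)): print(np.arctan2((q-p)[1],(q-p)[0]))
for p,q in ((L[0],f(150,130,.088)),(L[1],f(255,572,.088))): print("y-dir yaw",np.arctan2(*(-(q-p)[:1]),(q-p)[1]), np.linalg.norm(q-p))
th=np.arctan2((L[0]-L[1])[1],(L[0]-L[1])[0])
ths=np.mean([np.arctan2((q-p)[1],(q-p)[0]) for p,q in((L[1],L[0]),(F[1],F[0]))]+[np.arctan2(*(-(f(255,572,.088)-L[1])[:1]),(f(255,572,.088)-L[1])[1]),np.arctan2(*(-(f(150,130,.088)-L[0])[:1]),(f(150,130,.088)-L[0])[1])])
X=np.array([np.cos(ths),np.sin(ths)]);Y=np.array([-X[1],X[0]])
g=(a+b)/2+4*Y
# also from back corners: deck +-129 + lip t, back 149+145+t
g2=(L[0]+L[1])/2
print("theta",ths,"gate",g,"back mid",g2,"in gate frame",(g2-g)@X,(g2-g)@Y,"fence mid",(np.mean(F,0)-g)@X,(np.mean(F,0)-g)@Y)
for n,p in dict(A=(523.4,49.7),B=(579.5,-8),C=(669.4,90),nut1=(649,8),nut2=(482,139),bolt=(682,176)).items():
    r=np.array(p)-g;print(n,np.round([r@X,r@Y],1))
w=snapshot("wrist");print(w["hand_eye"],w["mtx"])
E
```

```text
gate corners [599.49936885 191.91526198] [537.89497405 174.56136846] 64.00202402494776
back corners [array([772.16686263, -69.24270411]), array([ 515.48592296, -133.67007574])] 264.64313896858556
slot outer [array([594.88396858, 273.53414803]), array([508.14476413, 249.03833788])]
fence ends [array([699.50333946, 221.42167789]), array([440.32659973, 151.02276336])]
0.24592128830779553
0.26522591796579903
0.27458344573245297
y-dir yaw 0.23462809129771856 296.0383028584838
y-dir yaw 0.2574777414210165 295.41738133786185
theta 0.2508132597480824 gate [567.70440403 187.11315881] back mid [ 643.8263928  -101.45638993] in gate frame 2.1195885217982067 -298.4333241733299 fence mid 1.920275357378858 -1.4117058974118357
A [ -77.  -122.1]
B [ -37.  -191.9]
C [  74.4 -119.3]
nut1 [  34.3 -193.7]
nut2 [-95.  -25.3]
bolt [108.  -39.1]
[[-1.30098854e-03  9.66791887e-01  2.55561646e-01  7.26890481e-02]
 [ 9.99998910e-01  1.07934000e-03  1.00754539e-03 -1.16885504e-04]
 [ 6.98248802e-04  2.55562678e-01 -9.66792237e-01 -2.18892648e-01]
 [ 0.00000000e+00  0.00000000e+00  0.00000000e+00  1.00000000e+00]] [[333.68199986   0.         316.55126425]
 [  0.         333.68199986 195.6311913 ]
 [  0.           0.           1.        ]]
```

```bash
cat >> h.py <<'E'
TH=.25;G=np.array([568.5,187.5]);X=np.array([np.cos(TH),np.sin(TH)]);Y=np.array([-X[1],X[0]])
def togate(p): r=np.asarray(p)[:2]-G; return np.array([r@X,r@Y])
def toworld(q): return G+q[0]*X+q[1]*Y
def pose():
    s=get_state();R=s["ee_rot"];a=np.arctan2(R[1,1],R[0,1]);return s,s["tool_pos"]*1e3,a
def goto(*wps):
    """waypoints (gx,gy,heading deg clockwise from gate y,z): successive world deltas"""
    s,p,a=pose();print("t",round(s["time_s"],2),"gate",np.round(togate(p),1),"z",round(p[2],1),"head",round(np.degrees(TH-a),1),"F",np.round(s["contact_force"],1),"w",round(s["width"]*1e3,1))
    for x,y,h,z in wps:
        w=np.r_[toworld((x,y)),z];b=TH-np.radians(h);print((x,y,h,z),"d",np.round(w-p,1),"turn",round(b-a,3));p,a=w,b
def look():
    for n in("top","side"):
        d=snapshot(n);print(n)
        for c,e,ar in blobs(d):
            p=ray(d,e[0],.088)*1e3;q=togate(p)
            if abs(q[0])<140 and -310<q[1]<90: print("  px",np.round(e[0],0),"ax",np.round(e[1],1),"gate",np.round(q,1))
E
python3 -c "
from h import *
goto((-98,-146,41,130),(-98,-146,41,83),(0,-60,30,83))"
```

```text
t 0.35 gate [-262.6  516.1] z 167.1 head -59.0 F [-0.2 -0.8  0.9] w 94.2
(-98, -146, 41, 130) d [ 323.3 -600.8  -37.1] turn -1.746
(-98, -146, 41, 83) d [  0.   0. -47.] turn 0.0
(0, -60, 30, 83) d [ 73.7 107.6   0. ] turn 0.192
```

>>> carry_out([
  [[18,-34,0],[0,0,-0.09],24],
  [[18,-34,0],[0,0,-0.09],24],
  [[18,-34,0],[0,0,-0.09],24],
  [[18,-34,0],[0,0,-0.09],24],
  [[18,-34,0],[0,0,-0.09],24],
  [[18,-34,0],[0,0,-0.09],24],
  [[18,-34,0],[0,0,-0.09],24],
  [[18,-34,0],[0,0,-0.09],24],
  [[18,-34,0],[0,0,-0.09],24],
  [[18,-34,0],[0,0,-0.09],24],
  [[18,-34,0],[0,0,-0.09],24],
  [[18,-34,0],[0,0,-0.09],24],
])

```text
time_s: 1.35
tool_pos: [0.4002, 0.2065, 0.1678]
ee_rot: [[-0.167, 0.986, 0.008], [0.986, 0.167, 0.012], [0.01, 0.01, -1.0]]
contact_force: [0.0, 0.1, -0.5]
width: 0.0241
```

```bash
python3 -c "
from h import *
goto((-98,-146,41,130),(-98,-146,41,83))"
```

```text
t 1.35 gate [-158.4   60. ] z 167.8 head 4.7 F [ 0.   0.1 -0.5] w 24.1
(-98, -146, 41, 130) d [ 109.5 -184.7  -37.8] turn -0.633
(-98, -146, 41, 83) d [  0.   0. -47.] turn 0.0
```

>>> carry_out([
  [[18,-31,-5],[0,0,-0.105],24],
  [[18,-31,-5],[0,0,-0.105],24],
  [[18,-31,-7],[0,0,-0.105],24],
  [[18,-31,-7],[0,0,-0.105],24],
  [[18,-31,-7],[0,0,-0.105],24],
  [[18,-30,-6],[0,0,-0.105],24],
  [[0,0,0],[0,0,0],24],
  [[0,0,0],[0,0,0],24],
])

```text
time_s: 2.02
tool_pos: [0.5176, 0.0026, 0.1323]
ee_rot: [[0.488, 0.873, 0.025], [0.873, -0.488, 0.0], [0.013, 0.022, -1.0]]
contact_force: [-0.8, 0.7, -0.4]
width: 0.0235
```

```bash
python3 -c "
from h import *
goto((-98,-146,41,84));print(get_state()['ee_rot'])
cv2.imwrite('pics/s1.png',snapshot('side')['img'][:,:,::-1])"
```

```text
t 2.02 gate [ -95.1 -166.6] z 132.3 head 43.5 F [-0.8  0.7 -0.4] w 23.5
(-98, -146, 41, 84) d [ -7.9  19.2 -48.3] turn 0.044
[[ 4.87504779e-01  8.72756708e-01  2.51956264e-02]
 [ 8.73030406e-01 -4.87665698e-01  2.78398777e-04]
 [ 1.25300171e-02  2.18608272e-02 -9.99682501e-01]]
```

View pics/s1.png

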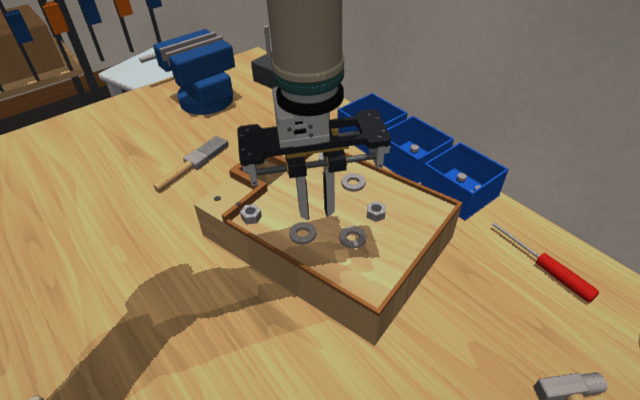

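The fingers hang open above the deck, behind washer A at pixel (302,232). All parts are where they were.

>>> carry_out([
  [[-8,18,0],[0,0.025,0.04],24],
  [[0,0,-16],[0,0,0],24],
  [[0,0,-16],[0,0,0],24],
  [[0,0,-7],[0,0,0],24],
  [[0,0,0],[0,0,0],24],
])

```text
time_s: 2.48
tool_pos: [0.5084, 0.028, 0.0941]
ee_rot: [[0.439, 0.898, 0.002], [0.898, -0.439, 0.005], [0.005, -0.0, -1.0]]
contact_force: [0.5, 0.0, 0.2]
width: 0.0238
```

```bash
sed -i 's/^    for x,y,h,z in wps/    print("tilt fix",np.round(np.cross(s["ee_rot"][:,2],[0,0,-1]),3))\n&/' h.py; python3 -c "
from h import *
goto((-98,-146,41,84),(-77,-122,41,84),(-30,-65,25,84),(0,-40,0,83),(0,-5,0,83))"
```

```text
t 2.48 gate [ -97.7 -139.7] z 94.1 head 40.4 F [0.5 0.  0.2] w 23.8
tilt fix [-0.005  0.002  0.   ]
(-98, -146, 41, 84) d [  1.2  -6.2 -10.1] turn -0.011
(-77, -122, 41, 84) d [14.4 28.4  0. ] turn 0.0
(-30, -65, 25, 84) d [31.4 66.9  0. ] turn 0.279
(0, -40, 0, 83) d [22.9 31.6 -1. ] turn 0.436
(0, -5, 0, 83) d [-8.7 33.9  0. ] turn 0.0
```

>>> carry_out([
  [[-1,-8,0],[0,0,0],24],
  [[0,0,-6],[0,0,0],24],
  [[0,0,-4],[0,0,0],24],
  [[0,0,0],[0,0,0],24],
])

```text
time_s: 2.82
tool_pos: [0.5076, 0.021, 0.0851]
ee_rot: [[0.436, 0.9, 0.004], [0.9, -0.436, 0.006], [0.007, 0.001, -1.0]]
contact_force: [-0.3, -0.1, -0.0]
width: 0.0238
```

```bash
python3 -c "
from h import *
goto((-94,-142,41,83.5),(-57,-104,40,83.5),(-24,-81,28,83),(-4,-68,8,83),(0,-10,0,83))"
```

```text
t 2.82 gate [-100.2 -146.2] z 85.1 head 40.1 F [-0.3 -0.1 -0. ] w 23.8
tilt fix [-0.006  0.004  0.   ]
(-94, -142, 41, 83.5) d [ 4.9  5.6 -1.6] turn -0.015
(-57, -104, 40, 83.5) d [26.4 46.   0. ] turn 0.017
(-24, -81, 28, 83) d [26.3 30.4 -0.5] turn 0.209
(-4, -68, 8, 83) d [16.2 17.5  0. ] turn 0.349
(0, -10, 0, 83) d [-10.5  57.2   0. ] turn 0.14
```

>>> carry_out([
  [[4,6,-2],[0,0,0],24],
  [[4,6,0],[0,0,0],24],
  [[4,6,0],[0,0,0],24],
  [[4,7,0],[0,0,0],24],
  [[4,7,0],[0,0,0],24],
  [[4,7,0],[0,0,0],24],
  [[4,7,0],[0,0,0.01],24],
  [[2,4,0],[0,0,0.01],24],
])

```text
time_s: 3.48
tool_pos: [0.5419, 0.0769, 0.0838]
ee_rot: [[0.416, 0.909, 0.006], [0.909, -0.416, 0.007], [0.009, 0.003, -1.0]]
contact_force: [-0.1, 0.1, -0.6]
width: 0.0238
```

```bash
python3 -c "
from h import *
goto((-57,-104,40,83),(-24,-81,28,83),(-4,-68,8,83),(0,-10,0,83));look()
d=snapshot('side');cv2.imwrite('pics/s2.png',cv2.resize(d['img'][80:330,180:480,::-1],None,fx=2,fy=2))"
```

```text
t 3.48 gate [ -53.1 -100.6] z 83.8 head 38.9 F [-0.1  0.1 -0.6] w 23.8
tilt fix [-0.007  0.006  0.   ]
(-57, -104, 40, 83) d [-2.9 -4.3 -0.8] turn -0.019
(-24, -81, 28, 83) d [26.3 30.4  0. ] turn 0.209
(-4, -68, 8, 83) d [16.2 17.5  0. ] turn 0.349
(0, -10, 0, 83) d [-10.5  57.2   0. ] turn 0.14
top
  px [378. 154.] ax [10.6 42.5] gate [  14.6 -257.7]
  px [238. 121.] ax [10.7 38.8] gate [137.  -27.3]
side
  px [352. 236.] ax [21.6 26.5] gate [ -39.3 -193.2]
  px [302. 233.] ax [21.  26.2] gate [ -79.4 -123.8]
  px [250. 214.] ax [18.9 19.7] gate [-97.1 -25.7]
  px [376. 210.] ax [19.3 19.4] gate [  32.4 -192.8]
  px [353. 182.] ax [17.3 23. ] gate [  71.7 -120.9]
  px [288. 185.] ax [ 8.6 47.1] gate [ -4.8 -31.1]
  px [311. 178.] ax [ 7.8 51.8] gate [ 35.3 -54.6]
  px [245. 166.] ax [ 9.4 20.4] gate [-10.6  68.4]
  px [330. 153.] ax [17.2 24.4] gate [116.4 -38.7]
```

View pics/s2.png

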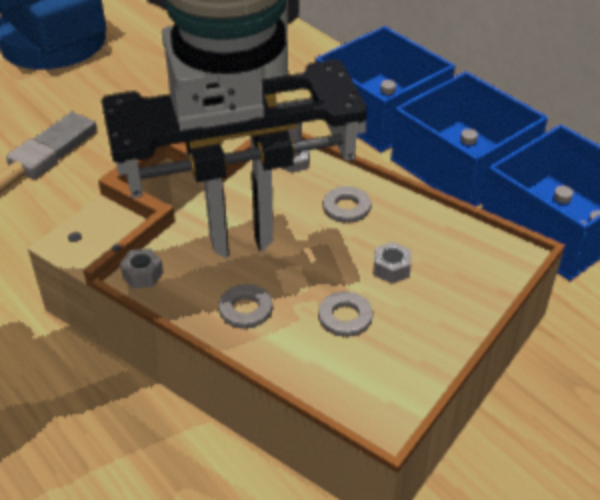

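The fingers stand at about side pixel (300,205), past washer A at (302,232), and the washer has not moved. I'll compare the TCP projection with the image, both from state and with the hand-eye.

```bash
python3 - <<'E'
from h import *
s=get_state();p=s["tool_pos"];d=snapshot("side")
R=s["ee_rot"]
print("tcp px",proj(d,p),"grasp",proj(d,p-.019*R[:,2]),"fingers",[proj(d,p+R@np.array([0,k*.018,0])) for k in(-1,1)])
w=snapshot("wrist");H=w["hand_eye"]
T=np.eye(4);T[:3,:3]=R;T[:3,3]=p
w["camera_from_world"]=np.linalg.inv(T@H)
print("cam pos",(T@H)[:3,3])
for c,e,a in blobs(w): print(np.round(e[0],0),np.round(e[1],0),a,np.round(ray(w,e[0],.088)*1e3),togate(ray(w,e[0],.088)*1e3))
cv2.imwrite("pics/w1.png",w["img"][:,:,::-1])
E
```

```text
tcp px [301.2944855  219.48816579] grasp [300.76695418 211.47300267] fingers [array([290.71326661, 221.54791854]), array([311.79402649, 217.44431255])]
cam pos [0.57216029 0.1410399  0.30321206]
[490. 365.] [15. 28.] 196.0 [614. -87.  88.] [ -23.8965714  -276.73296548]
[508. 354.] [14. 22.] 173.0 [629. -83.  88.] [  -7.72211861 -276.73651962]
[ 58. 337.] [127. 152.] 10297.0 [329.  73.  88.] [-260.14657442  -52.15929168]
[413. 270.] [ 9. 43.] 250.5 [589.  13.  88.] [ -23.51279481 -174.60659415]
[323. 316.] [106. 165.] 8441.5 [516.   6.  88.] [ -96.11777749 -162.64324065]
[275. 265.] [27. 90.] 1586.0 [502.  57.  88.] [ -96.4549992  -109.91083595]
[470. 200.] [14. 54.] 463.5 [642.  45.  88.] [  35.61677986 -156.28161005]
[190. 174.] [51. 57.] 2250.5 [481. 139.  88.] [-97.05130478 -25.32897586]
[244. 105.] [ 66. 112.] 3555.0 [533. 163.  88.] [-40.59491641 -15.42046039]
[509. 184.] [197. 432.] 58301.5 [668.  45.  88.] [  61.58777734 -162.89499713]
[298.  57.] [ 68. 165.] 7939.0 [576. 174.  88.] [  3.4049712  -15.17509901]
[226.   7.] [11. 28.] 192.0 [549. 216.  88.] [-12.01947475  32.05259984]
[114.  67.] [130. 196.] 15081.5 [472. 215.  88.] [-86.70082538  50.64774378]
```

View pics/w1.png

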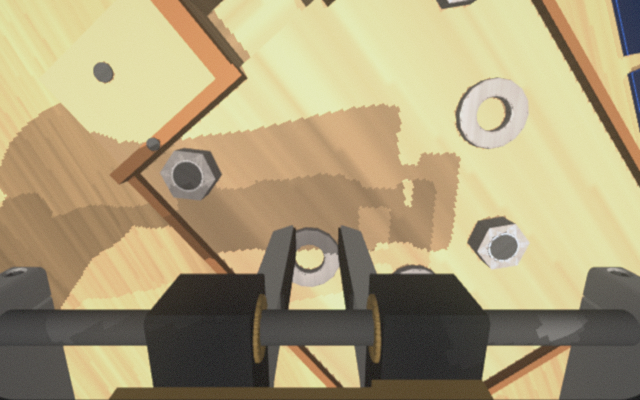

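```bash
python3 - <<'E'
from h import *
s=get_state();p=s["tool_pos"];R=s["ee_rot"]
d=snapshot("side");w=snapshot("wrist");T=np.eye(4);T[:3,:3]=R;T[:3,3]=p;w["camera_from_world"]=np.linalg.inv(T@w["hand_eye"])
for px in((492,113),(498,243),(190,174),(311,257)):print(px,togate(ray(w,px,.088)*1e3))
out=[]
for c,(x0,y0,x1,y1) in((d,(240,130,360,260)),(w,(230,190,400,310))):
    f=400/(x1-x0);im=cv2.resize(np.ascontiguousarray(c["img"][y0:y1,x0:x1,::-1]),(400,int((y1-y0)*f)),interpolation=cv2.INTER_CUBIC)
    for k in(-.012,.012):
        for dz,col in((0,(0,0,255)),(.02,(0,255,0)),(.04,(255,0,0))):
            q=proj(c,p+R@np.array([0,k,-dz]));cv2.circle(im,tuple(int(v) for v in (q-(x0,y0))*f),4,col,-1)
    out.append(cv2.copyMakeBorder(im,0,500-im.shape[0],0,0,cv2.BORDER_CONSTANT))
cv2.imwrite("pics/tips.png",np.hstack(out))
E
```

```text
(492, 113) [  76.20519164 -118.13496685]
(498, 243) [  33.09784027 -195.70327374]
(190, 174) [-97.77266735 -26.33131059]
(311, 257) [ -73.81979264 -121.91577192]
```

View pics/tips.png

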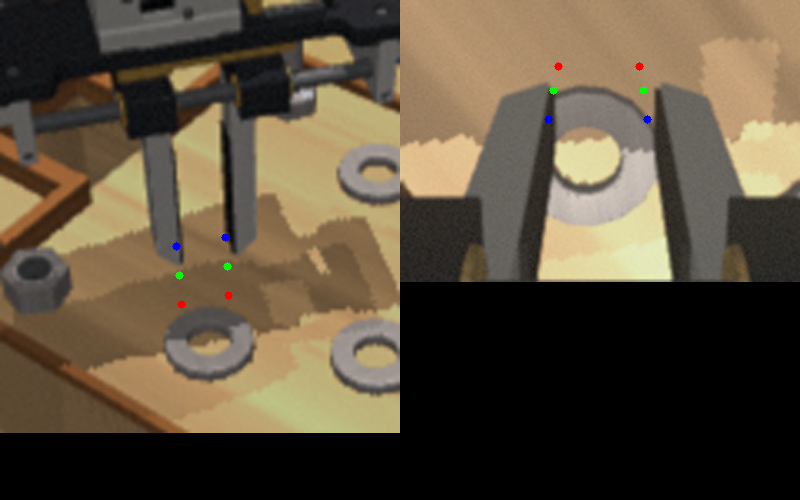

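The projected TCP (red) falls well below the visible tips. The tips end about 30 mm short of the reported TCP in both views, so they passed over the washer. I'll go back and come down in small steps, watching the force.

>>> carry_out([
  [[-11,-18,0],[0,0,-0.02],24],
  [[-11,-18,0],[-0.007,0.006,-0.02],24],
  [[-9,-15,0],[0,0,0],24],
  [[0,0,0],[0,0,0],24],
  [[0,0,0],[0,0,0],24],
])

```text
time_s: 4.25
tool_pos: [0.5073, 0.0192, 0.0843]
ee_rot: [[0.461, 0.887, -0.001], [0.887, -0.461, -0.002], [-0.002, 0.0, -1.0]]
contact_force: [-0.1, 0.2, -0.8]
width: 0.0241
```

```bash
python3 -c "
from h import *
goto((-100,-145,41,60))"
```

```text
t 4.25 gate [-100.9 -148. ] z 84.3 head 41.8 F [-0.1  0.2 -0.8] w 24.1
tilt fix [ 0.002 -0.001  0.   ]
(-100, -145, 41, 60) d [  0.2   3.1 -24.3] turn 0.014
```

>>> carry_out([
  [[0,2,-4],[0,0,0],24],
  [[0,0,-4],[0,0,0],24],
  [[0,0,0],[0,0,0],24],
])

```text
time_s: 4.5
tool_pos: [0.5084, 0.022, 0.0759]
ee_rot: [[0.462, 0.887, 0.0], [0.887, -0.462, -0.001], [-0.001, 0.001, -1.0]]
contact_force: [-0.2, 0.2, 0.1]
width: 0.0241
```

>>> carry_out([
  [[0,0,-4],[0,0,0],24],
  [[0,0,-4],[0,0,0],24],
  [[0,0,0],[0,0,0],24],
])

```text
time_s: 4.75
tool_pos: [0.5089, 0.024, 0.0664]
ee_rot: [[0.459, 0.888, 0.0], [0.888, -0.459, -0.001], [-0.001, 0.0, -1.0]]
contact_force: [0.7, -0.4, -0.2]
width: 0.0241
```

```bash
python3 -c "
from h import *
goto((-100,-145,41,60));look()
s,p,a=pose();R=s['ee_rot'];c=snapshot('side');x0,y0,x1,y1=240,150,340,270
im=cv2.resize(np.ascontiguousarray(c['img'][y0:y1,x0:x1,::-1]),None,fx=5,fy=5)
for k in(-.012,.012):
  q=proj(c,s['tool_pos']+R@np.array([0,k,-.03]));cv2.circle(im,tuple(int(v) for v in (q-(x0,y0))*5),4,(255,0,0),-1)
cv2.imwrite('pics/tips2.png',im)"
```

```text
t 4.75 gate [ -98.2 -143.7] z 66.4 head 41.7 F [ 0.7 -0.4 -0.2] w 24.1
tilt fix [0.001 0.    0.   ]
(-100, -145, 41, 60) d [-1.5 -1.7 -6.4] turn 0.011
top
  px [268. 246.] ax [18.1 18.6] gate [-95.9 -25.9]
  px [329. 166.] ax [ 9.8 38.3] gate [  13.5 -164.8]
  px [295. 141.] ax [22.3 22.8] gate [  75.3 -117.9]
  px [249. 135.] ax [16.6 20.9] gate [105.1 -39.4]
side
  px [352. 236.] ax [21.5 26.3] gate [ -39.4 -193.4]
  px [298. 227.] ax [22.1 36.3] gate [ -74.6 -111.2]
  px [376. 210.] ax [19.3 19.4] gate [  32.3 -192.8]
  px [248. 211.] ax [18.8 26.7] gate [-94.3 -19.4]
  px [317. 217.] ax [ 8.1 51.6] gate [ -37.4 -121.4]
  px [353. 188.] ax [19.9 34. ] gate [  57.  -130.3]
  px [326. 148.] ax [10.9 16.8] gate [124.9 -21.3]
  px [289. 157.] ax [46.6 63.5] gate [61.3 20.1]
```

View pics/tips2.png

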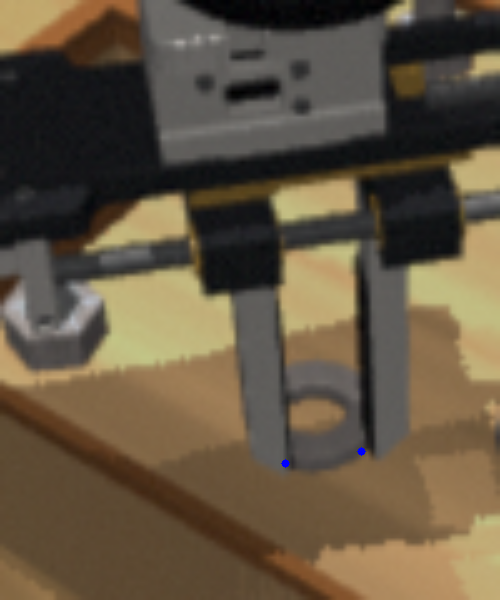

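The blue marks, 30 mm short of the TCP, coincide with the real tips beside washer A. So the effective tip is at reported z + 30 mm. I'll continue down in small steps, checking the force.

>>> carry_out([
  [[-1,-3,-3],[0,0,0],24],
  [[0,0,-3],[0,0,0],24],
  [[0,0,-3],[0,0,0],24],
  [[0,0,0],[0,0,0],24],
])

```text
time_s: 5.23
tool_pos: [0.5086, 0.0201, 0.0577]
ee_rot: [[0.46, 0.888, 0.002], [0.888, -0.46, -0.001], [0.0, 0.002, -1.0]]
contact_force: [0.7, -1.0, -0.7]
width: 0.0237
```

>>> carry_out([
  [[0,0,-2],[0,0,0],24],
  [[0,0,0],[0,0,0],24],
])

```text
time_s: 5.4
tool_pos: [0.5085, 0.0199, 0.0554]
ee_rot: [[0.46, 0.888, 0.002], [0.888, -0.46, -0.001], [0.0, 0.002, -1.0]]
contact_force: [-0.2, -0.6, -0.6]
width: 0.024
```

>>> carry_out([
  [[0,0,-2],[0,0,0],24],
  [[0,0,0],[0,0,0],24],
])

```text
time_s: 5.57
tool_pos: [0.5086, 0.02, 0.0532]
ee_rot: [[0.46, 0.888, 0.002], [0.888, -0.46, -0.001], [0.0, 0.002, -1.0]]
contact_force: [-0.2, -0.1, -0.1]
width: 0.024
```

>>> carry_out([
  [[0,0,-2],[0,0,0],24],
  [[0,0,0],[0,0,0],24],
])

```text
time_s: 5.73
tool_pos: [0.5087, 0.02, 0.0511]
ee_rot: [[0.46, 0.888, 0.002], [0.888, -0.46, -0.001], [0.0, 0.002, -1.0]]
contact_force: [0.2, 0.9, 0.1]
width: 0.0238
```

>>> carry_out([
  [[0,0,-1.5],[0,0,0],24],
  [[0,0,0],[0,0,0],24],
])

```text
time_s: 5.9
tool_pos: [0.5087, 0.0201, 0.0494]
ee_rot: [[0.46, 0.888, 0.002], [0.888, -0.46, -0.001], [0.0, 0.002, -1.0]]
contact_force: [-0.2, -0.5, 0.0]
width: 0.0236
```

>>> carry_out([
  [[0,0,-1.5],[0,0,0],24],
  [[0,0,0],[0,0,0],24],
])

```text
time_s: 6.07
tool_pos: [0.5087, 0.0201, 0.0478]
ee_rot: [[0.46, 0.888, 0.002], [0.888, -0.46, -0.001], [0.0, 0.002, -1.0]]
contact_force: [-0.7, 0.5, 0.0]
width: 0.0239
```

```bash
python3 -c "
from h import *
goto((-98,-146,41,52),(-57,-104,40,52))"
```

```text
t 6.07 gate [ -99.3 -147.4] z 47.8 head 41.7 F [-0.7  0.5  0. ] w 23.9
tilt fix [0.001 0.002 0.   ]
(-98, -146, 41, 52) d [0.9 1.7 4.2] turn 0.012
(-57, -104, 40, 52) d [29.3 50.8  0. ] turn 0.017
```

>>> carry_out([
  [[0,0,-1.5],[0,0,0],24],
  [[0,0,0],[0,0,0],24],
])

```text
time_s: 6.23
tool_pos: [0.5088, 0.0201, 0.0461]
ee_rot: [[0.46, 0.888, 0.002], [0.888, -0.46, -0.001], [0.0, 0.002, -1.0]]
contact_force: [0.8, 0.1, -0.2]
width: 0.0238
```

>>> carry_out([
  [[0,0,-1.5],[0,0,0],24],
  [[0,0,0],[0,0,0],24],
])

```text
time_s: 6.4
tool_pos: [0.5088, 0.0201, 0.0445]
ee_rot: [[0.46, 0.888, 0.002], [0.888, -0.46, -0.001], [0.0, 0.003, -1.0]]
contact_force: [-0.0, 0.7, 0.1]
width: 0.0241
```

>>> carry_out([
  [[0,0,-1.5],[0,0,0],24],
  [[0,0,0],[0,0,0],24],
])

```text
time_s: 6.57
tool_pos: [0.5088, 0.0201, 0.0428]
ee_rot: [[0.46, 0.888, 0.002], [0.888, -0.46, -0.001], [0.0, 0.002, -1.0]]
contact_force: [0.8, -1.2, -0.1]
width: 0.0236
```

```bash
python3 -c "
from h import *
s,p,a=pose();R=s['ee_rot'];T=np.eye(4);T[:3,:3]=R;T[:3,3]=s['tool_pos']
w=snapshot('wrist');w['camera_from_world']=np.linalg.inv(T@w['hand_eye'])
o=[]
for c,(x0,y0,x1,y1),f in((snapshot('side'),(250,190,340,270),4.4),(w,(230,190,400,310),2.35)):
  im=cv2.resize(np.ascontiguousarray(c['img'][y0:y1,x0:x1,::-1]),None,fx=f,fy=f,interpolation=cv2.INTER_CUBIC)
  for k in(-.012,.012):
    for dz,col in((.03,(255,0,0)),(.035,(0,255,0)),(.04,(0,0,255))):
      for ax in (-.008,.008):
        q=proj(c,s['tool_pos']+R@np.array([ax,k,-dz]));cv2.circle(im,tuple(int(v) for v in (q-(x0,y0))*f),2,col,-1)
  o.append(cv2.copyMakeBorder(im,0,400-im.shape[0],0,400-im.shape[1],cv2.BORDER_CONSTANT))
cv2.imwrite('pics/tips3.png',np.hstack(o));look()"
```

```text
top
  px [268. 246.] ax [18.1 18.6] gate [-95.9 -25.9]
  px [337. 157.] ax [12.7 69.4] gate [  25.7 -184.5]
  px [295. 141.] ax [22.3 22.8] gate [  75.3 -117.9]
  px [249. 135.] ax [16.6 20.9] gate [105.1 -39.4]
side
  px [352. 237.] ax [21.5 26.4] gate [ -39.5 -193.4]
  px [300. 235.] ax [23.5 34. ] gate [ -85.4 -124. ]
  px [250. 220.] ax [15.5 18.5] gate [-107.6  -35.3]
  px [319. 230.] ax [ 7.4 48.7] gate [ -59.5 -141.6]
  px [372. 208.] ax [19.  32.5] gate [  34.1 -183.6]
  px [292. 171.] ax [46.1 62.9] gate [ 29.8 -12.6]
```

View pics/tips3.png

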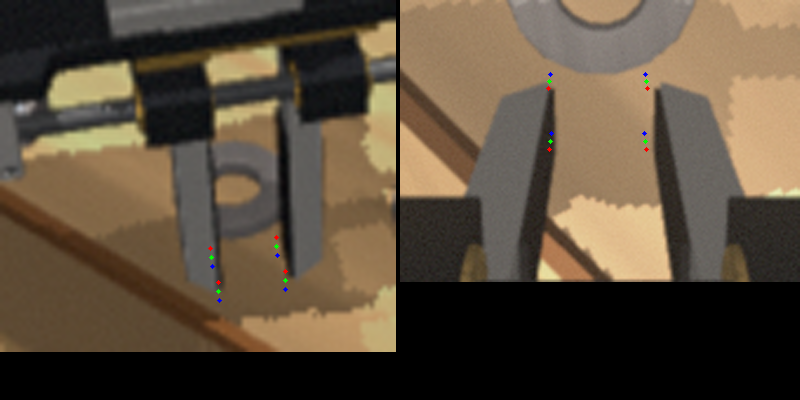

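The near lower finger corners match marks 37–40 mm above the reported TCP, so the real tips are about 2 mm above the deck at reported z = 43. Washer A sits clear in front. Pushing now.

>>> carry_out([
  [[3,5,0],[0,0,0],24],
  [[4,7,0],[0,0,0],24],
  [[4,7,0],[0,0,0],24],
  [[4,7,0],[0,0,0],24],
  [[4,7,0],[0,0,0.01],24],
  [[4,6,0],[0,0,0.01],24],
  [[3,4,0],[0,0,0.01],24],
  [[0,0,0],[0,0,0],24],
])

```text
time_s: 7.43
tool_pos: [0.5381, 0.0691, 0.0431]
ee_rot: [[0.428, 0.904, 0.003], [0.904, -0.428, -0.001], [0.001, 0.003, -1.0]]
contact_force: [-0.5, -0.5, 1.0]
width: 0.0241
```

```bash
cat >> h.py <<'E'
def wrist():
    s,p,a=pose();w=snapshot("wrist");T=np.eye(4);T[:3,:3]=s["ee_rot"];T[:3,3]=s["tool_pos"];w["camera_from_world"]=np.linalg.inv(T@w["hand_eye"]);return w
E
python3 -c "
from h import *
goto((-57,-104,40,43),(-24,-81,28,43),(-4,-68,8,43),(0,-10,0,43))
w=wrist();cv2.imwrite('pics/w2.png',w['img'][:,:,::-1])"
```

```text
t 7.43 gate [ -58.7 -107.2] z 43.1 head 39.7 F [-0.5 -0.5  1. ] w 24.1
tilt fix [0.001 0.003 0.   ]
(-57, -104, 40, 43) d [ 0.9  3.5 -0.1] turn -0.006
(-24, -81, 28, 43) d [26.3 30.4  0. ] turn 0.209
(-4, -68, 8, 43) d [16.2 17.5  0. ] turn 0.349
(0, -10, 0, 43) d [-10.5  57.2   0. ] turn 0.14
```

View pics/w2.png

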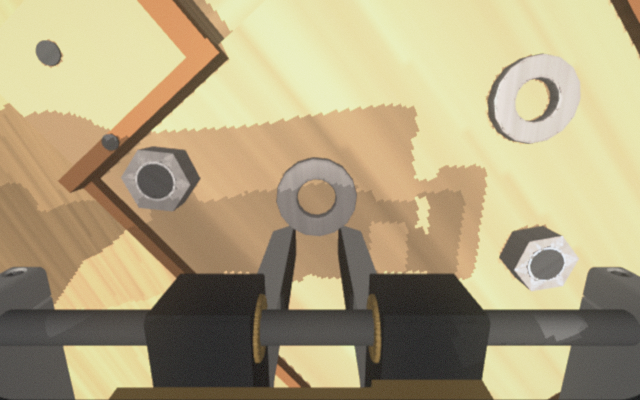

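Washer A is now cradled by the two fingers at wrist pixel (317,196) and has been pushed as planned. nut2 is at (160,179), clear of it.

>>> carry_out([
  [[4,5,0],[0,0,0.03],24],
  [[5,7,0],[0,0,0.04],24],
  [[5,6,0],[0,0,0.05],24],
  [[5,6,0],[0,0,0.06],24],
  [[5,6,0],[0,0,0.07],24],
  [[5,6,0],[0,0,0.08],24],
  [[4,5,0],[0,0,0.08],24],
  [[3,4,0],[0,0,0.08],24],
  [[0,2,0],[0,0,0.06],24],
])

```text
time_s: 8.23
tool_pos: [0.5771, 0.1187, 0.0431]
ee_rot: [[-0.145, 0.989, 0.004], [0.989, 0.145, -0.001], [-0.001, 0.004, -1.0]]
contact_force: [0.0, -1.1, 0.3]
width: 0.0241
```

```bash
cat >> h.py <<'E'
def held():
    """washer ring ahead of the fingers, in the wrist image, gate frame"""
    w=wrist();g=cv2.medianBlur(cv2.cvtColor(w["img"],cv2.COLOR_RGB2GRAY),5)
    c=cv2.HoughCircles(g[130:260,230:400],cv2.HOUGH_GRADIENT,1,30,param1=80,param2=15,minRadius=33,maxRadius=46)
    for q in ([] if c is None else c[0][:3]):
        px=q[:2]+(230,130);print("held px",px,q[2],"gate",np.round(togate(ray(w,px,.088)*1e3),1))
    return w
E
python3 -c "
from h import *
goto((-4,-68,8,43),(0,-50,0,43),(0,-10,0,43));held()"
```

```text
t 8.23 gate [ -8.7 -68.7] z 43.1 head 6.0 F [ 0.  -1.1  0.3] w 24.1
tilt fix [0.001 0.004 0.   ]
(-4, -68, 8, 43) d [ 4.4  1.9 -0.1] turn -0.036
(0, -50, 0, 43) d [-0.6 18.4  0. ] turn 0.14
(0, -10, 0, 43) d [-9.9 38.8  0. ] turn 0.0
held px [317.5 195.5] 39.9 gate [ -4.4 -41.6]
```

>>> carry_out([
  [[1,6,0],[0,0,0.03],24],
  [[1,7,0],[0,0,0.03],24],
  [[0,7,0],[0,0,0.03],24],
  [[-1,7,0],[0,0,0.01],24],
  [[-2,7,0],[0,0,0],24],
  [[-2,7,0],[0,0,0],24],
  [[-2,7,0],[0,0,0],24],
  [[-2,7,0],[0,0,0],24],
  [[0,2,0],[0,0,0],24],
  [[0,0,0],[0,0,0],24],
])

```text
time_s: 9.12
tool_pos: [0.5686, 0.1842, 0.0432]
ee_rot: [[-0.255, 0.967, 0.003], [0.967, 0.255, 0.001], [0.0, 0.003, -1.0]]
contact_force: [0.8, -0.1, 0.2]
width: 0.024
```

```bash
python3 -c "
from h import *
goto((0,-10,0,43));w=held();cv2.imwrite('pics/w3.png',w['img'][:,:,::-1]);cv2.imwrite('pics/t3.png',snapshot('top')['img'][:,:,::-1])"
```

```text
t 9.12 gate [-0.7 -3.3] z 43.2 head -0.5 F [ 0.8 -0.1  0.2] w 24.0
tilt fix [-0.001  0.003  0.   ]
(0, -10, 0, 43) d [ 2.4 -6.4 -0.2] turn -0.008
```

View pics/w3.png

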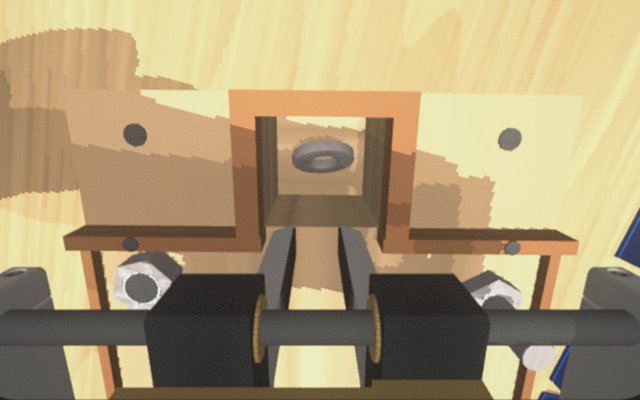

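Washer 1 lies at the bottom of the slot, at wrist pixel (323,157). nut2 and the bolt are still in place on the deck. Next is washer C at (75,-118).

>>> carry_out([
  [[5,-18,0],[0,0,0],24],
  [[6,-22,2],[0,0,0.08],24],
  [[6,-13,12],[0,0,0.1],24],
  [[16,-9,12],[0,0,0.1],24],
  [[22,-12,4],[0,0,0.1],24],
  [[24,-13,0],[0,0,0.1],24],
  [[20,-12,0],[0,0,0.1],24],
  [[12,-7,0],[0,0,0.08],24],
  [[4,-2,0],[0,0,0.04],24],
  [[0,0,0],[0,0,0],24],
  [[0,0,0],[0,0,0],24],
])

```text
time_s: 10.13
tool_pos: [0.6867, 0.0607, 0.0741]
ee_rot: [[-0.832, 0.555, 0.001], [0.555, 0.832, -0.008], [-0.005, -0.006, -1.0]]
contact_force: [0.0, -0.4, 1.2]
width: 0.0242
```

```bash
python3 -c "
from h import *
goto((97,-143.5,-41,43))"
```

```text
t 10.13 gate [  83.1 -152.1] z 74.1 head -42.0 F [ 0.  -0.4  1.2] w 24.2
tilt fix [0.008 0.001 0.   ]
(97, -143.5, -41, 43) d [ 11.3  11.8 -31.1] turn -0.017
```

>>> carry_out([
  [[6,6,0],[0.008,0,-0.01],24],
  [[4,4,-4],[0,0,0],24],
  [[0,0,-8],[0,0,0],24],
  [[0,0,-8],[0,0,0],24],
  [[0,0,-4],[0,0,0],24],
  [[0,0,-2],[0,0,0],24],
  [[0,0,0],[0,0,0],24],
])

```text
time_s: 10.72
tool_pos: [0.6941, 0.075, 0.0442]
ee_rot: [[-0.826, 0.564, -0.004], [0.564, 0.826, 0.002], [0.004, -0.001, -1.0]]
contact_force: [-0.2, 0.3, 0.4]
width: 0.0236
```

```bash
python3 -c "
from h import *
goto((97,-143.5,-41,43));held()"
```

```text
t 10.72 gate [  93.8 -140.1] z 44.2 head -41.3 F [-0.2  0.3  0.4] w 23.6
tilt fix [-0.002 -0.004 -0.   ]
(97, -143.5, -41, 43) d [ 3.9 -2.5 -1.2] turn -0.006
held px [318.5 193.5] 40.9 gate [  76.7 -118.7]
```

>>> carry_out([
  [[-4,2,-1],[0,0,0],24],
  [[-6,3,0],[0,0,0],24],
  [[-7,4,0],[0,0,0],24],
  [[-7,4,0],[0,0,0],24],
  [[-7,4,0],[0,0,0],24],
  [[-7,4,0],[0,0,-0.01],24],
  [[-7,3,0],[0,0,-0.02],24],
  [[-4,2,0],[0,0,-0.02],24],
  [[0,0,0],[0,0,0],24],
])

```text
time_s: 11.52
tool_pos: [0.6394, 0.1043, 0.045]
ee_rot: [[-0.793, 0.609, -0.002], [0.609, 0.793, 0.002], [0.003, 0.001, -1.0]]
contact_force: [0.1, -0.2, 0.1]
width: 0.0239
```

```bash
python3 -c "
from h import *
goto((24,-81,-28,43),(4,-68,-8,43),(0,-10,0,43));held()"
```

```text
t 11.52 gate [ 48.1 -98.1] z 45.0 head -38.2 F [ 0.1 -0.2  0.1] w 23.9
tilt fix [-0.002 -0.002 -0.   ]
(24, -81, -28, 43) d [-27.6  10.6  -2. ] turn -0.178
(4, -68, -8, 43) d [-22.6   7.6   0. ] turn -0.349
(0, -10, 0, 43) d [-18.2  55.2   0. ] turn -0.14
held px [316.5 196.5] 40.5 gate [ 32.5 -78. ]
```

>>> carry_out([
  [[-4,2,-1],[0,0,-0.03],24],
  [[-6,2,-1],[0,0,-0.05],24],
  [[-6,2,0],[0,0,-0.06],24],
  [[-7,2,0],[0,0,-0.07],24],
  [[-6,2,0],[0,0,-0.08],24],
  [[-6,2,0],[0,0,-0.08],24],
  [[-5,2,0],[0,0,-0.08],24],
  [[-3,2,0],[0,0,-0.06],24],
  [[0,1,0],[0,0,-0.02],24],
])

```text
time_s: 12.32
tool_pos: [0.6013, 0.1176, 0.0443]
ee_rot: [[-0.349, 0.937, 0.007], [0.937, 0.349, -0.003], [-0.005, 0.006, -1.0]]
contact_force: [0.6, 0.3, 0.4]
width: 0.0241
```

```bash
python3 -c "
from h import *
goto((4,-68,-8,43),(0,-10,0,43));held()"
```

```text
t 12.32 gate [ 14.5 -75.8] z 44.3 head -6.1 F [0.6 0.3 0.4] w 24.1
tilt fix [0.003 0.007 0.   ]
(4, -68, -8, 43) d [-12.1   5.   -1.3] turn 0.033
(0, -10, 0, 43) d [-18.2  55.2   0. ] turn -0.14
held px [316.5 197.5] 40.7 gate [ 12.4 -49.9]
```

>>> carry_out([
  [[-5,5,-1],[0,0,0],24],
  [[-5,5,0],[0,0,0],24],
  [[-5,5,0],[0,0,-0.02],24],
  [[-3,6,0],[0,0,-0.03],24],
  [[-2,7,0],[0,0,-0.03],24],
  [[-2,7,0],[0,0,-0.02],24],
])

```text
time_s: 12.87
tool_pos: [0.5796, 0.1527, 0.0436]
ee_rot: [[-0.25, 0.968, 0.01], [0.968, 0.25, -0.005], [-0.007, 0.008, -1.0]]
contact_force: [0.8, -0.2, -0.1]
width: 0.0239
```

```bash
python3 -c "
from h import *
goto((0,-8,0,43));held()"
```

```text
t 12.87 gate [  2.1 -36.5] z 43.6 head -0.1 F [ 0.8 -0.2 -0.1] w 23.9
tilt fix [0.005 0.01  0.   ]
(0, -8, 0, 43) d [-9.1 27.1 -0.6] turn -0.002
held px [317.5 201.5] 41.9 gate [  3.3 -12.4]
```

>>> carry_out([
  [[-2,7,0],[0,0,0],24],
  [[-3,7,0],[0.005,0.01,0],24],
  [[-2,7,0],[0,0,0],24],
  [[-2,6,0],[0,0,0],24],
  [[0,0,0],[0,0,0],24],
  [[0,0,0],[0,0,0],24],
])

```text
time_s: 13.42
tool_pos: [0.5677, 0.1868, 0.0433]
ee_rot: [[-0.255, 0.967, -0.003], [0.967, 0.255, 0.004], [0.004, -0.002, -1.0]]
contact_force: [-0.3, -0.6, 0.3]
width: 0.0241
```

```bash
cat >> h.py <<'E'
def slotcheck():
    """grey, low-saturation pixels seen inside the slot's mouth by the wrist camera"""
    w=wrist();poly=np.array([proj(w,np.r_[toworld(q),98]/1e3) for q in((-30,10),(30,10),(30,60),(-30,60))],np.int32)
    m=np.zeros((400,640),np.uint8);cv2.fillPoly(m,[poly],1)
    h=cv2.cvtColor(w["img"],cv2.COLOR_RGB2HSV);k=((h[...,1]<60)&(m>0)).astype(np.uint8)
    cs,_=cv2.findContours(k,cv2.RETR_EXTERNAL,cv2.CHAIN_APPROX_NONE)
    print("slot blobs",[(np.round(cv2.minEnclosingCircle(c)[0]),cv2.boundingRect(c),cv2.contourArea(c)) for c in cs if cv2.contourArea(c)>100]);return w
E
python3 -c "
from h import *
goto((0,-8,0,43));held();w=slotcheck();cv2.imwrite('pics/w4.png',w['img'][:,:,::-1])
look()"
```

```text
t 13.42 gate [-1.  -0.5] z 43.3 head -0.5 F [-0.3 -0.6  0.3] w 24.1
tilt fix [-0.004 -0.003 -0.   ]
(0, -8, 0, 43) d [ 2.8 -7.  -0.3] turn -0.008
held px [304.5 137.5] 33.8 gate [-6.5 57.4]
slot blobs [(array([313., 147.]), (274, 133, 78, 44), 2734.0)]
top
  px [268. 246.] ax [18.1 18.3] gate [-96.  -26.5]
  px [229. 198.] ax [32.6 47.2] gate [ 2.  20.3]
  px [350. 189.] ax [22.8 23.5] gate [ -36.2 -191.1]
  px [341. 152.] ax [16.7 17.6] gate [  33.9 -194.1]
  px [249. 135.] ax [16.7 21. ] gate [104.9 -39.5]
side
  px [352. 236.] ax [21.6 26.6] gate [ -39.3 -193.2]
  px [250. 213.] ax [18.5 20.1] gate [-96.5 -25. ]
  px [376. 211.] ax [19.3 19.4] gate [  32.3 -192.8]
  px [268. 168.] ax [12.3 41. ] gate [11.6 29. ]
  px [326. 153.] ax [14.5 29.7] gate [111.3 -32.7]
  px [286. 155.] ax [ 7.9 37.2] gate [61.8 27.5]
```

>>> carry_out([
  [[5,-18,0],[0,0,0],24],
  [[6,-22,2],[0,0,0],24],
  [[2,-18,12],[0,0,-0.04],24],
  [[0,-22,12],[0,0,-0.05],24],
  [[0,-26,4],[0,0,-0.05],24],
  [[0,-28,0],[0,0,-0.05],24],
  [[0,-28,0],[0,0,-0.03],24],
  [[0,-22,0],[0,0,-0.02],24],
  [[0,-10,0],[0,0,0],24],
  [[0,0,0],[0,0,0],24],
  [[0,0,0],[0,0,0],24],
])

```text
time_s: 14.53
tool_pos: [0.5811, -0.0215, 0.0811]
ee_rot: [[0.014, 1.0, 0.004], [1.0, -0.014, 0.005], [0.005, 0.004, -1.0]]
contact_force: [-0.6, 0.7, 1.1]
width: 0.0242
```

```bash
python3 -c "
from h import *
goto((-46,-225,15,43));slotcheck()"
```

```text
t 14.53 gate [ -39.5 -205.6] z 81.1 head 15.1 F [-0.6  0.7  1.1] w 24.2
tilt fix [-0.005  0.004  0.   ]
(-46, -225, 15, 43) d [ -1.5 -20.4 -38.1] turn 0.002
slot blobs []
```

>>> carry_out([
  [[-1,-12,0],[-0.005,0.004,0],24],
  [[0,-8,-3],[0,0,0],24],
  [[0,-2,-8],[0,0,0],24],
  [[0,0,-8],[0,0,0],24],
  [[0,0,-8],[0,0,0],24],
  [[0,0,-3],[0,0,0],24],
  [[0,0,0],[0,0,0],24],
])

```text
time_s: 15.17
tool_pos: [0.5797, -0.0377, 0.0466]
ee_rot: [[0.004, 1.0, -0.003], [1.0, -0.004, 0.003], [0.003, -0.003, -1.0]]
contact_force: [0.5, 0.1, -0.6]
width: 0.0237
```

```bash
python3 -c "
from h import *
goto((-46,-225,15,43),(-21,-135,15,43),(-7,-81,15,43),(0,-55,0,43),(0,-8,0,43));held()"
```

```text
t 15.17 gate [ -44.9 -221. ] z 46.6 head 14.5 F [ 0.5  0.1 -0.6] w 23.7
tilt fix [-0.003 -0.003 -0.   ]
(-46, -225, 15, 43) d [-0.1 -4.1 -3.6] turn -0.008
(-21, -135, 15, 43) d [ 2.  93.4  0. ] turn 0.0
(-7, -81, 15, 43) d [ 0.2 55.8  0. ] turn 0.0
(0, -55, 0, 43) d [ 0.3 26.9  0. ] turn 0.262
(0, -8, 0, 43) d [-11.6  45.5   0. ] turn 0.0
held px [318.5 185.5] 40.2 gate [ -34.5 -190.5]
```

>>> carry_out([
  [[0,0,-3],[0,0,0],24],
  [[0,3,0],[0,0,0],24],
  [[0,6,0],[0,0,0],24],
  [[0,8,0],[0,0,0],24],
  [[1,8,0],[0,0,0],24],
  [[0,8,0],[0,0,0],24],
  [[0,8,0],[0,0,0],24],
  [[1,8,0],[0,0,0],24],
  [[0,8,0],[0,0,0],24],
  [[0,8,0],[0,0,0],24],
  [[0,8,0],[0,0,0],24],
  [[0,5,0],[0,0,0],24],
])

```text
time_s: 16.22
tool_pos: [0.5825, 0.0502, 0.0445]
ee_rot: [[0.001, 1.0, -0.001], [1.0, -0.001, 0.004], [0.004, -0.001, -1.0]]
contact_force: [-0.2, -0.3, -0.1]
width: 0.0238
```

```bash
python3 -c "
from h import *
goto((-7,-81,15,43),(0,-55,0,43),(0,-8,0,43));held()"
```

```text
t 16.22 gate [ -20.4 -136.5] z 44.5 head 14.4 F [-0.2 -0.3 -0.1] w 23.8
tilt fix [-0.004 -0.001 -0.   ]
(-7, -81, 15, 43) d [-0.8 57.1 -1.5] turn -0.01
(0, -55, 0, 43) d [ 0.3 26.9  0. ] turn 0.262
(0, -8, 0, 43) d [-11.6  45.5   0. ] turn 0.0
held px [316.5 198.5] 38.5 gate [ -12.9 -112.3]
```

>>> carry_out([
  [[0,5,-1],[0,0,0],24],
  [[0,8,0],[0,0,0],24],
  [[0,8,0],[0,0,0],24],
  [[0,8,0],[0,0,0.02],24],
  [[0,8,0],[0,0,0.03],24],
  [[0,8,0],[0,0,0.04],24],
  [[0,8,0],[0,0,0.04],24],
  [[0,8,0],[0,0,0.04],24],
  [[0,8,0],[0,0,0.04],24],
  [[0,5,0],[0,0,0.03],24],
])

```text
time_s: 17.1
tool_pos: [0.5826, 0.1313, 0.0435]
ee_rot: [[-0.259, 0.966, -0.001], [0.966, 0.259, 0.003], [0.003, 0.0, -1.0]]
contact_force: [0.3, -0.9, -0.0]
width: 0.0239
```

```bash
python3 -c "
from h import *
goto((0,-8,0,43));held()"
```

```text
t 17.1 gate [ -0.2 -57.9] z 43.5 head -0.7 F [ 0.3 -0.9 -0. ] w 23.9
tilt fix [-0.003 -0.001 -0.   ]
(0, -8, 0, 43) d [-12.1  48.4  -0.5] turn -0.012
held px [317.5 196.5] 38.8 gate [  1.  -31.5]
```

>>> carry_out([
  [[-1,5,0],[0,0,0],24],
  [[-2,7,0],[0,0,0],24],
  [[-2,7,0],[0,0,0],24],
  [[-2,7,0],[0,0,0],24],
  [[-2,7,0],[0,0,0],24],
  [[-2,7,0],[0,0,0],24],
  [[-2,7,0],[0,0,0],24],
  [[-1,3,0],[0,0,0],24],
  [[0,0,0],[0,0,0],24],
  [[0,0,0],[0,0,0],24],
])

```text
time_s: 17.98
tool_pos: [0.5661, 0.1888, 0.0434]
ee_rot: [[-0.262, 0.965, -0.002], [0.965, 0.262, 0.004], [0.005, -0.0, -1.0]]
contact_force: [-0.3, -0.4, -0.5]
width: 0.0239
```

```bash
python3 -c "
from h import *
goto((0,-8,0,43));held();w=slotcheck();look()"
```

```text
t 17.98 gate [-2.   1.8] z 43.4 head -0.9 F [-0.3 -0.4 -0.5] w 23.9
tilt fix [-0.004 -0.002 -0.   ]
(0, -8, 0, 43) d [ 4.4 -9.  -0.4] turn -0.015
slot blobs [(array([350., 232.]), (339, 225, 24, 11), 152.5), (array([283., 231.]), (272, 225, 23, 10), 131.5), (array([322., 175.]), (277, 137, 92, 82), 4611.0)]
top
  px [268. 246.] ax [18.  18.5] gate [-96.  -26.3]
  px [228. 195.] ax [19.2 52.5] gate [ 6.9 19.9]
  px [341. 152.] ax [16.7 17.6] gate [  33.9 -194.1]
  px [248. 135.] ax [16.9 20.9] gate [105.  -39.3]
side
  px [250. 213.] ax [19. 20.] gate [-96.5 -25.2]
  px [376. 211.] ax [19.3 19.4] gate [  32.3 -192.8]
  px [267. 168.] ax [12.3 41. ] gate [11.  31.7]
  px [326. 153.] ax [14.6 29.6] gate [111.3 -32.6]
  px [284. 155.] ax [ 4.3 46.8] gate [58.5 30.4]
```

>>> carry_out([
  [[5,-18,0],[0,0,0],24],
  [[5,-20,4],[0,0,0],24],
  [[2,-6,15],[0,0,0],24],
  [[0,0,25],[0,0,0],24],
  [[0,0,25],[0,0,0],24],
  [[0,0,20],[0,0,0],24],
  [[0,0,0],[0,0,0],24],
  [[0,0,0],[0,0,0],24],
])

```text
time_s: 18.85
tool_pos: [0.5779, 0.1362, 0.1347]
ee_rot: [[-0.254, 0.967, -0.005], [0.967, 0.254, 0.001], [0.002, -0.004, -1.0]]
contact_force: [-0.7, 0.3, -0.2]
width: 0.0244
```

```bash
python3 -c "
from h import *
goto();w=wrist();t=snapshot('top')['img'];s=snapshot('side')['img']
c=lambda i,x,y,W,H:cv2.resize(np.ascontiguousarray(i[y:y+H,x:x+W,::-1]),(400,300),interpolation=cv2.INTER_CUBIC)
cv2.imwrite('pics/fin.png',np.vstack([np.hstack([c(w['img'],120,0,400,300),c(w['img'],200,20,240,180)]),np.hstack([c(t,170,80,260,195),c(s,190,110,280,210)])]))"
```

```text
t 18.85 gate [ -3.6 -52. ] z 134.7 head -0.4 F [-0.7  0.3 -0.2] w 24.4
tilt fix [-0.001 -0.005 -0.   ]
```

View pics/fin.png

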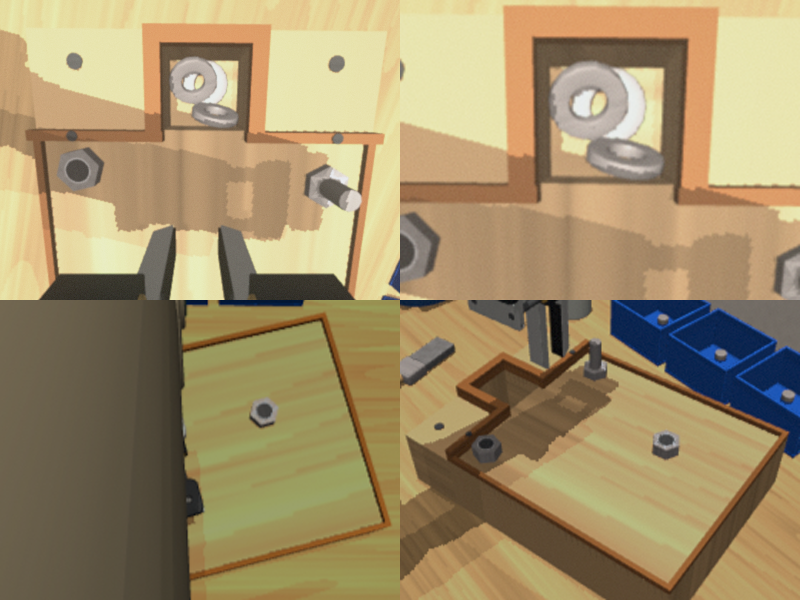

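All three washers are down in the slot, in the upper panels near (190,80), (217,85) and (215,115). Both nuts and the standing bolt remain on the deck, and the arm is clear.

```bash
python3 -c "
from h import *
print(hand_in())"
```

```text
the job is handed in; nothing more can be done
None
```

I pushed all three washers through the gate one at a time, with the fingertips held 24 mm apart as a cradle. I handed the job in at about 19 s of the 61 s allowed.

- **Final check:** the last pictures show all three washers down in the slot. Both nuts and the standing bolt are on the deck. Nothing was lifted, and the arm was clear of everything at hand-in.
- **One at a time:** a picture shows the first washer down in the slot before the second went through. For the second I had no picture viewed. A colour mask of the slot showed two overlapping washers, and it was gone from the deck.
- **Forces:** the readings between moves stayed at sensor-noise level, about 1 N.
- **Mismatch found:** the real fingertips sit about 39 mm short of the reported tool point. My first push therefore passed over the first washer without touching it. I worked out the offset from the side and wrist pictures, came down in small steps while watching the force, and pushed again at the corrected height.
- **Camera agreement:** the top, side and wrist cameras agreed on the washer positions to within about 3 to 5 mm.

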